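# Square a tile up on the tile cutter

## Task

A tile lies loose and out of place on the bed of the tile cutter. Slide it along the bed with your fingertips, without picking it up, until it is square and hard up against both the fence at the far end of the bed and the yellow side gauge, ready to be scored; then take the hand clear of everything. The gauge is already set to the width wanted, so don't shift it, and leave the parked carriage and the other things on the counter where they are.

Things in the scene. Friction and masses are not known exactly. Their poses are not given: they have to be found in the camera images.
- tile_center (a point): Centre (half-way up) of the loose tile to slide: off-white glaze, terracotta-coloured edges, 150 mm along its x, 200 mm along its y, 10 mm thick, about 0.55 kg, flat on the bed, its left part perhaps overhanging. x points at the fence within 0.2 rad, z up. It starts 2 to 8 cm short of both stops. Sliding it takes 2 to 5 N, squaring it up to 15 N; it slips easily along the smooth stops.
- fence_mid (a point): Point on the fence face that the tile must meet: mid-width, at the level of the bed's surface (30 mm above the counter). x runs level along the bed towards the fence, square to its face; y along the fence to the left; z up. The fence is an aluminium bar with tick marks, 300 mm long (150 mm either side), 22 mm thick, 16 mm high above the bed.
- gauge_face (a point): Point on the yellow side gauge's face that the tile's right (-y) edge must meet: middle of its length, at the bed's surface; axes as the fence's. Face 120 mm long (60 mm either way along x), 12 mm high; arm 16 mm thick. A clamp block with a black thumbscrew at its far end reaches 48 mm above the bed. Only a push of over about 45 N slips it along the fence.
- cutter: Tile cutter; origin under it at counter level, mid-width, axes as the fence's; fixed. Fence face at x = 170 mm. Dark bed x -200 to 170, y -140 to 140, 30 mm high. Red base x -230 to 290, y -150 to 150. Above the tile two 14 mm rails along x at y = -22 and 22 mm, 65 to 79 mm above the counter; end brackets at x -212 and 272, 87 mm high, 85 mm wide.
- carriage_block (a point): Middle of the aluminium scoring carriage, 60 x 74 x 34 mm, parked on the rails just beyond the fence's face (47 mm past it, 44 mm above the bed), with a black-gripped lever that rises from it, away from the robot, to 0.22 m above the counter. It slides easily along the rails. To be left alone.
- stack: Stack of four spare tiles like the one on the cutter, 200 x 150 mm, 40 mm high, on the counter to the right of the cutter; origin at the centre of its underside. To be left alone.
- tape: Yellow tape measure standing on edge, 85 x 40 mm, 66 mm high, on the counter to the right of the cutter; origin at the centre of its underside. To be left alone.
- nippers: Tile nippers with blue handles lying flat, 200 x 65 mm, 16 mm high, on the counter to the right of the cutter; origin at counter level near the middle. To be left alone.
- pencil: Red flat pencil, 190 x 14 mm, 7 mm high, lying on top of the stack of spare tiles; origin at the centre of its underside. To be left alone.
- spacers: White tub with a blue lid, 82 mm diameter, 70 mm high, on the counter to the left of the cutter, towards the robot; origin at the centre of its underside. To be left alone.
- sealant: Upright sealant cartridge with a green label, 50 mm diameter, 243 mm high, on the counter well to the left of the cutter; origin at the centre of its underside. To be left alone.
- primer: Can with a blue label, 74 mm diameter, 95 mm high, on the counter to the left of the cutter's far end; origin at the centre of its underside. To be left alone.

How it is judged:
At the end, for the whole second after the job is handed in: The tile lies flat and at rest on the bed, its far edge within 2.5 mm of the fence and its right-hand edge within 2.5 mm of the side gauge (measured at the tile's centre lines), square to them within 0.015 rad, and the gauge has not shifted by 3 mm or more (x of tile_center in the frame of fence_mid between -0.0775 and -0.072 m and y of tile_center in the frame of gauge_face between 0.097 and 0.1025 m and angle between the x axis of tile_center and the x axis of fence_mid, either way round below 0.015 rad and z of tile_center in the frame of fence_mid below 0.008 m and angle between tile_center's own z axis and vertical below 0.03 rad and distance of gauge_face from where it was at the start of the episode below 0.003 m and linear speed of tile below 0.01 m/s); the robot touches nothing.
It fails at once if the tile is lifted off the bed or tipped up (centre raised more than 8 mm, or tilted more than 0.12 rad) (z of tile_center in the frame of fence_mid above 0.013 m or angle between tile_center's own z axis and vertical above 0.12 rad).
It fails at once if the side gauge is shifted by more than 3 mm (distance of gauge_face from where it was at the start of the episode above 0.003 m).
It fails at once if the parked carriage is shifted by more than 10 mm (distance of carriage_block from where it was at the start of the episode above 0.01 m).
It fails at once if one of the other things on the counter (spare tiles, tape, nippers, pencil, spacers, sealant, primer) is shifted by more than 15 mm (distance of any of stack, tape, nippers, pencil, spacers, sealant, primer from where it was at the start of the episode above 0.015 m).
It also fails if it takes over 51 s, if anything falls off the work surface, if the arm or the gripper's body presses on something with over 40 N, if the wrist force passes 120 N, or if a joint passes its speed limit or range.

## Robot

A 7-joint arm with a two-finger parallel gripper is mounted at the origin on the work surface. World frame = base frame: x ahead of the robot, y to its left, z up, the work surface at z = 0. Lengths are in m, angles in rad, forces in N, time in s.
With the tool pointing down it reaches from about 0.425 to 0.875 m from the base axis. Payload 8.4 kg.
Tool frame: the origin (TCP) lies on the mounting face of the last link; the fingertips stand 173 mm ahead of it and the grasp point (between the pads) lies 155 mm ahead of it; z points along the fingers, y is the direction in which the jaws open and shut (so a half turn about z gives the same grasp; the last joint's range is limited). The gripper opens to 85 mm and grips with 20 to 120 N. Pads are 22 mm wide; open, the fingers measure 114 mm over their backs; the gripper's body (76 mm by 85 mm) begins 54 mm behind the grasp point. The pads swing forward as they close: fully open they stand 13 mm farther back than shut.
Start: joints at [1.072, 0.333, 0.04, 1.465, -0.013, 1.343, -0.059], TCP at [0.253, -0.599, 0.405] pointing down, gripper open.
Joint ranges: [-2.58, 2.58], [-0.38, 2.09], [-1.3, 1.39], [0.25, 2.4], [-1.5, 4.64], [0.08, 2.09], [-2.65, 2.65]. Speed limits (rad/s): [2.22, 2.22, 2.79, 2.79, 3.14, 3.14, 3.14].

## Interface

Orientations are given as a 3x3 rotation matrix whose columns are the frame's x, y, z axes.
In Python, from cell import manip gives the robot as it stands. The module is installed in compiled form; this text tells all that it offers.
- The arm moves only by the tool jog_arm, never from a script. Its arguments are lists of equal length, an entry for each row: "slide": the shift along the tool's x, y, z in cm, a list of three; "turn": the turn, a rotation vector about the tool's x, y, z in rad, a list of three. A call has 1 to 5 rows; each row is the pose to reach, as a shift and turn from the pose commanded when the call began, along the tool's axes at that moment; what a row does not reach only later rows make up. A row lasts 1/10 s, in which the tool goes at most 50 mm and 8.59 degrees, less where a joint would pass 70% of its speed; a pose out of reach is approached as far as the arm can. A call with a gripper value outside its range is refused whole. "fingers" is the closure, from -1 (fully open) to 1 (shut), set as the call begins (left out, the last holds). The fingers move at their own pace and stop on an object; "newtons" is the grip in N (left out, the last holds). Time passes only in rows, so rows that repeat a pose let the fingers close. It gives the time, the measured TCP pose, the force and the opening at its end, in the units of the state.
- manip.get_state(): the state, without advancing time (a new reading comes with each control period).
- manip.camera(name): name is "scene" or "top" or "wrist"; returns the picture (384x512x3 uint8, red, green, blue); there is no depth.
- manip.camera_info(name): a dict with "vfov" (degrees; the focal length in pixels is half the picture's height over the tangent of half this angle, whatever the lens; pixels are square), "cx", "cy" (the principal point, pixels), "k1" (the pictures are not rectified: a ray, as slopes to the right and down, at radius r is drawn at 1 + k1 r^2 times it, then the intrinsics apply), "world_from_camera" (4x4, takes a point from camera to world coordinates). Camera axes: x right, y down, z forward; pixel columns grow to the right and rows downward; lengths in m; the calibration is good to about 2 mm. A picture is of the moment at which its call begins: read the wrist's pose just before it. camera_info takes no time and is no camera call; for the wrist camera it gives the pose at the moment of the call.
- manip.close_job(): hands the job in, once; it reports no verdict.
Trained networks look in the newest picture that a camera, given by its name, has taken for a name from the list of things; names that differ only in an ending like _2 or _b are one class to them, and where a whole thing is asked for, a point or a joint stands for the part that bears it (a point fixed in the world has none). Each returns a list of dicts, best first, with "conf" (0 to 1); they miss things now and then, are a little off and sometimes report something else, mostly with a low value. They report only what shows in the picture. A call takes as long as a camera call.
- manip.trace(camera, label): "pixels" (384x512 bool, what is visible of it).
- manip.tip_of(camera, label): "position" ([x, y, z] in m, in world coordinates, good to about 4 mm: a listed point, or the origin of a listed thing).
The state is a dict: "time": time; "joints": joint angles; "qvel": joint speeds; "tau": joint torques, N m; "tool_pos": TCP position; "orientation": TCP orientation; "ft_force": force on the tool from outside, world axes, zero at the start; "torque": the same for the moment, N m; "width": opening from 0.0 (shut) to 1.0 (fully open).
Only numpy, scipy, OpenCV 4.12 (cv2) and the standard library are available. Lean on these libraries where they do the work, as an engineer would, in place of code of your own. Each camera call takes 0.05 s, during which the arm holds its last target.

## Working session

There is one attempt and no reset: what is moved stays moved. The work goes in short steps, Python scripts to look and compute and a tool call to move; the robot and the scene stay as the last step left them, time stands still between calls to the robot, and variables do not carry over. Pictures are saved under pics/ and viewed, and the job is handed in when it is done.

Besides the shell and the picture viewer there is one more tool, called after "Request:" as a command line: name --argument value ..., lists and objects as JSON in quotes. jog_arm: Moves the arm, as the interface text tells. Its arguments: {"type":"object","properties":{"slide":{"type":"array","items":{"type":"array","items":{"type":"number"}}},"turn":{"type":"array","items":{"type":"array","items":{"type":"number"}}},"fingers":{"type":"number"},"newtons":{"type":"number"}},"required":["slide","turn"]}

```bash
mkdir -p pics; cat > h.py <<'E'
import numpy as np, cv2
from cell import manip
def K(n):
    i=manip.camera_info(n); f=192/np.tan(np.radians(i['vfov'])/2); return i,f
def px2w(n,u,v,z):
    i,f=K(n); T=np.array(i['world_from_camera'])
    d=np.array([(u-i['cx'])/f,(v-i['cy'])/f]); s=d.copy()
    for _ in range(20): s=d/(1+i['k1']*(s@s))
    r=T[:3,:3]@np.array([s[0],s[1],1]); o=T[:3,3]
    return o+r*(z-o[2])/r[2]
def w2px(n,p):
    i,f=K(n); T=np.array(i['world_from_camera'])
    c=T[:3,:3].T@(np.array(p)-T[:3,3]); s=c[:2]/c[2]; s=s*(1+i['k1']*(s@s))
    return np.array([i['cx']+f*s[0],i['cy']+f*s[1]])
def snap(n,fn):
    im=manip.camera(n); cv2.imwrite('pics/'+fn+'.png',im[:,:,::-1]); return im
E
python3 - <<'E'
from h import *
np.set_printoptions(precision=4,suppress=True)
s=manip.get_state(); print(s)
for n in('top','scene'):
    snap(n,n+'0'); print(n,np.array(manip.camera_info(n)['world_from_camera'])[:3,3])
    for l in ['tile_center','fence_mid','gauge_face','cutter','carriage_block','spacers','sealant','primer','stack','tape']:
        print(n,l,[(d['conf'],np.round(d['position'],4)) for d in manip.tip_of(n,l)][:2])
print(manip.get_state()['time'])
E
```

```text
{'time': 0.0, 'joints': array([ 1.0718,  0.3339,  0.0398,  1.4663, -0.0134,  1.3433, -0.0585]), 'qvel': array([-0.0023, -0.0007, -0.0007, -0.001 ,  0.0001,  0.0012, -0.0003]), 'tau': array([  0.0002, -65.8564,   1.3656, -40.5562,   0.0168,   0.0126,
         0.    ]), 'tool_pos': array([ 0.2529, -0.5986,  0.4038]), 'orientation': array([[ 0.9211,  0.3892, -0.0007],
       [ 0.3892, -0.9211,  0.0015],
       [-0.0001, -0.0017, -1.    ]]), 'ft_force': array([0.702 , 0.4687, 0.2617]), 'torque': array([ 0.0635,  0.0024, -0.0081]), 'width': 0.9996604029570093}
top [0.4339 0.045  1.497 ]
top tile_center [(0.92, array([ 0.5925, -0.0138,  0.035 ]))]
top fence_mid [(0.69, array([ 0.6817, -0.1028,  0.025 ]))]
top gauge_face [(0.86, array([ 0.6118, -0.1724,  0.0287]))]
top cutter [(0.86, array([ 0.5128, -0.0884, -0.0029]))]
top carriage_block [(0.91, array([ 0.733 , -0.1084,  0.0759]))]
top spacers [(0.75, array([0.4092, 0.1523, 0.0004]))]
top sealant [(0.94, array([ 0.5943,  0.3068, -0.0025]))]
top primer [(0.68, array([0.7562, 0.1653, 0.0027])), (0.35, array([ 0.3757, -0.381 ,  0.0031]))]
top stack [(0.88, array([ 0.5492, -0.3712, -0.    ]))]
top tape [(0.77, array([ 0.3425, -0.2806, -0.0016]))]
scene [1.4208 0.4856 0.8137]
scene tile_center [(0.72, array([ 0.6017, -0.0119,  0.035 ]))]
scene fence_mid [(0.93, array([ 0.6849, -0.1044,  0.0311]))]
scene gauge_face [(0.59, array([ 0.6173, -0.1677,  0.0328]))]
scene cutter [(0.97, array([ 0.5119, -0.0825, -0.0006]))]
scene carriage_block [(0.67, array([ 0.7303, -0.1044,  0.071 ]))]
scene spacers [(0.91, array([0.4096, 0.1583, 0.003 ])), (0.37, array([ 0.5995,  0.3084, -0.0003]))]
scene sealant [(0.7, array([ 0.599 ,  0.3091, -0.0005]))]
scene primer [(0.73, array([ 0.7499,  0.1671, -0.0009])), (0.47, array([ 0.4106,  0.1565, -0.0048]))]
scene stack [(0.91, array([ 0.5515, -0.3687,  0.0017]))]
scene tape [(0.32, array([ 0.7323, -0.1044,  0.0742]))]
1.1
```

View pics/top0.png

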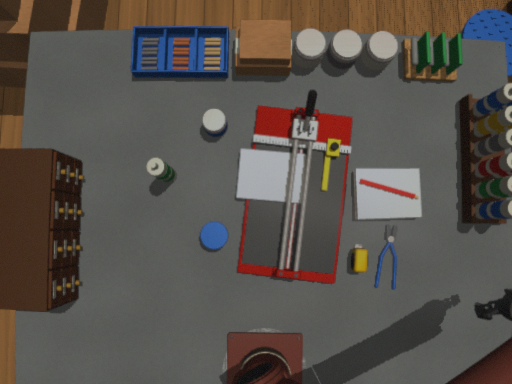

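View pics/scene0.png

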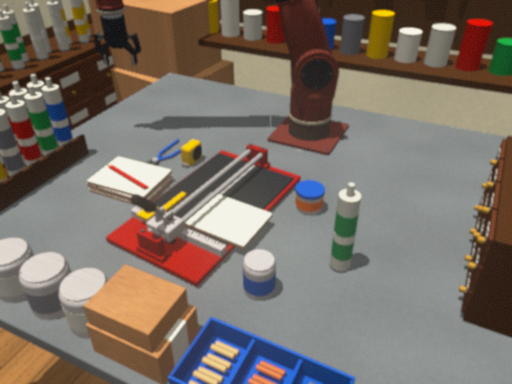

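The top picture shows the tile at about (270,177), left of the rails and overhanging the bed. The fence runs along row 143, and the gauge arm goes from (333,148) to (326,190). I'll zoom in to get the geometry.

```bash
python3 - <<'E'
from h import *
np.set_printoptions(precision=4,suppress=True)
im=cv2.imread('pics/top0.png')
c=im[95:290,220:370]; cv2.imwrite('pics/crop0.png',cv2.resize(c,None,fx=4,fy=4,interpolation=cv2.INTER_CUBIC)[:600])
manip.camera('top')
for l in ['tile_center','gauge_face','fence_mid','cutter','carriage_block']:
  for d in manip.trace('top',l)[:1]:
    m=d['pixels'].astype(np.uint8); r=cv2.minAreaRect(np.argwhere(m)[:,::-1].astype(np.float32)); print(l,d['conf'],m.sum(),r); print(cv2.boxPoints(r).tolist())
    cv2.imwrite('pics/m_%s.png'%l,m*255)
# predict fence/cutter corners
E
```

```text
tile_center 0.72 2914 ((271.1462097167969, 175.4209442138672), (65.23944854736328, 50.155826568603516), 5.29008150100708)
[[236.35328674316406, 197.3845672607422], [240.97755432128906, 147.44236755371094], [305.93914794921875, 153.4573211669922], [301.31488037109375, 203.39952087402344]]
gauge_face 0.65 419 ((329.8918762207031, 164.14865112304688), (13.645115852355957, 51.621280670166016), 9.462322235107422)
[[318.91888427734375, 188.48648071289062], [327.4053955078125, 137.56756591796875], [340.8648681640625, 139.81082153320312], [332.37835693359375, 190.729736328125]]
fence_mid 0.86 13907 ((296.4930725097656, 184.1223907470703), (98.4132080078125, 189.0380096435547), 6.613461017608643)
[[236.7281036376953, 272.3453063964844], [258.49969482421875, 84.565185546875], [356.258056640625, 95.89947509765625], [334.4864501953125, 283.6795959472656]]
cutter 0.87 14267 ((297.2457275390625, 183.64834594726562), (99.69088745117188, 189.74720764160156), 7.045769214630127)
[[236.13929748535156, 271.6913757324219], [259.4140930175781, 83.37702941894531], [358.3521728515625, 95.60531616210938], [335.0773620605469, 283.919677734375]]
carriage_block 0.76 777 ((304.0, 115.5), (51.0, 26.0), 90.0)
[[291.0, 90.0], [317.0, 90.0], [317.0, 141.0], [291.0, 141.0]]
```

View pics/crop0.png

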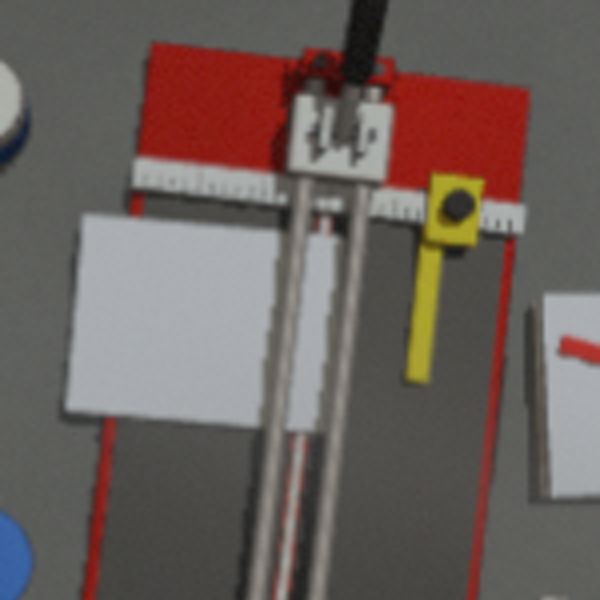

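```bash
python3 - <<'E'
from h import *
np.set_printoptions(precision=4,suppress=True)
def P(x,y,z): return px2w('top',220+(x-1.5)/4,95+(y-1.5)/4,z)
for n,x,y,z in [('baseTL',152,43,.015),('baseTR',529,90,.015),('fenceL',132,188,.046),('fenceR',523,235,.046),('tTL',83,214,.04),('tBL',66,413,.04),('tTR',345,234,.04),('tBR',321,434,.04),('gTipL',406,380,.042),('gTipR',430,383,.042),('gL',418,246,.042)]:
    print(n,P(x,y,z))
a=P(132,188,.046);b=P(523,235,.046);d=a-b;print('fence yaw',np.arctan2(-d[0],d[1]),np.linalg.norm(d),(a+b)/2)
for p,q in [((83,214),(66,413)),((345,234),(321,434)),((406,380),(418,246)),((152,43),(82,643))]:
    u=P(*p,.04);v=P(*q,.04);e=u-v; e=e*np.sign(e[0]);print('yaw x',np.arctan2(e[1],e[0]),np.linalg.norm(e))
u=P(83,214,.04)-P(345,234,.04);print(np.arctan2(-u[0],u[1]),np.linalg.norm(u))
u=P(66,413,.04)-P(321,434,.04);print(np.arctan2(-u[0],u[1]),np.linalg.norm(u))
E
```

```text
baseTL [0.8189 0.033  0.015 ]
baseTR [ 0.7879 -0.2633  0.015 ]
fenceL [0.698  0.0467 0.046 ]
fenceR [ 0.6677 -0.2517  0.046 ]
tTL [0.6784 0.0836 0.04  ]
tBL [0.5265 0.0936 0.04  ]
tTR [ 0.6666 -0.1161  0.04  ]
tBR [ 0.5138 -0.0991  0.04  ]
gTipL [ 0.5557 -0.163   0.042 ]
gTipR [ 0.5537 -0.1813  0.042 ]
gL [ 0.6582 -0.1717  0.042 ]
fence yaw -0.10099790328153255 0.29986285036239846 [ 0.6828 -0.1025  0.046 ]
yaw x -0.0655019828156966 0.15223654904758527
yaw x -0.11056207723966166 0.15370988165787128
yaw x -0.084427747067378 0.10300835563975852
yaw x -0.09820649882553516 0.46073783879755076
-0.058901983237630254 0.20006307275807209
-0.06548595877941006 0.19313487724007486
```

Request:
jog_arm --slide '[[3.7,-3.0,0],[7.4,-6.0,0],[11.1,-9.0,0],[14.8,-12.0,0],[18.5,-15.0,0]]' --turn '[[0,0,0.1],[0,0,0.2],[0,0,0.3],[0,0,0.4],[0,0,0.5]]' --fingers 1 --newtons 100

```text
time: 1.9
tool_pos: [0.3656, -0.3867, 0.4049]
orientation: [[0.995, -0.104, 0.0], [-0.104, -0.995, -0.0], [0.0, 0.0, -1.0]]
ft_force: [1.3, -0.2, -0.0]
width: 0.146
```

Request:
jog_arm --slide '[[1.6,-4.0,0],[3.2,-8.0,0],[4.8,-12.0,0],[6.4,-16.0,0],[8.0,-20.0,0]]' --turn '[[0,0,0],[0,0,0],[0,0,0],[0,0,0],[0,0,0]]'

```text
time: 2.4
tool_pos: [0.4651, -0.1959, 0.4051]
orientation: [[0.995, -0.1, 0.001], [-0.1, -0.995, -0.0], [0.001, 0.0, -1.0]]
ft_force: [0.1, 0.2, -0.5]
width: 0.0
```

Request:
jog_arm --slide '[[1.6,-4.0,0],[3.2,-8.0,0],[4.8,-12.0,0],[6.4,-16.0,0],[8.0,-20.0,0]]' --turn '[[0,0,0],[0,0,0],[0,0,0],[0,0,0],[0,0,0]]'

```text
time: 2.9
tool_pos: [0.5648, -0.005, 0.405]
orientation: [[0.995, -0.1, 0.001], [-0.1, -0.995, -0.0], [0.001, 0.0, -1.0]]
ft_force: [0.4, -0.9, -0.1]
width: 0.004
```

Request:
jog_arm --slide '[[1.5,-4.0,0],[3.0,-8.0,0],[4.5,-12.0,0],[5.0,-13.0,0],[5.0,-13.0,0]]' --turn '[[0,0,0],[0,0,0],[0,0,0],[0,0,0],[0,0,0]]'

```text
time: 3.4
tool_pos: [0.6272, 0.1199, 0.4042]
orientation: [[0.995, -0.097, -0.001], [-0.097, -0.995, 0.001], [-0.001, -0.001, -1.0]]
ft_force: [0.2, -0.4, -0.3]
width: 0.002
```

```bash
python3 - <<'E'
from h import *
s=manip.get_state();print(s['time'],s['tool_pos'],s['joints'],s['width'])
snap('wrist','w1');snap('top','top1');snap('scene','sc1')
print(manip.camera_info('wrist'))
E
```

```text
3.4 [0.62718241 0.11990939 0.40420619] [ 0.11118999  0.35168298 -0.4784469   1.47342093  0.16174723  1.35643085
 -2.04431582] 0.001712978409252196
{'vfov': 59.230575424913305, 'cx': 249.8876120766493, 'cy': 195.1693230930884, 'k1': -0.08039953668475333, 'world_from_camera': array([[-1.02185883e-01, -9.54528297e-01, -2.80060307e-01,
         6.98403066e-01],
       [-9.94764895e-01,  9.83133841e-02,  2.78797899e-02,
         1.08076797e-01],
       [ 9.21628148e-04,  2.81443083e-01, -9.59577481e-01,
         3.73265579e-01],
       [ 0.00000000e+00,  0.00000000e+00,  0.00000000e+00,
         1.00000000e+00]])}
```

View pics/w1.png

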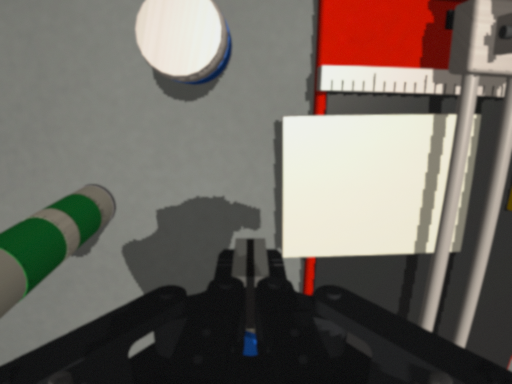

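View pics/sc1.png

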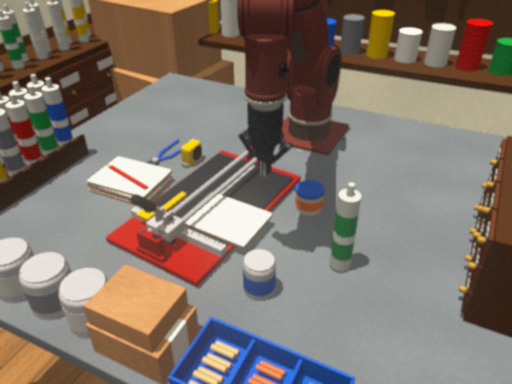

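The wrist picture shows the tile's left edge at columns 283-284, rows 117-257. The fence front is at row 92-96, and the fingers are just left of the tile.

```bash
python3 - <<'E'
from h import *
np.set_printoptions(precision=4,suppress=True)
print(w2px('scene',[.627,.12,.231]))
for n,u,v,z in [('TL',283,117,.04),('BL',284,257,.04),('Ttop',455,114,.04),('Bb',427,254.5,.04),('fenceL',320,92,.046),('fence2',430,96,.046)]:
    print(n,px2w('wrist',u,v,z))
E
```

```text
[265.536  174.4473]
TL [0.6763 0.0778 0.04  ]
BL [0.5274 0.0879 0.04  ]
Ttop [ 0.664  -0.0939  0.04  ]
Bb [ 0.5123 -0.0717  0.04  ]
fenceL [0.6963 0.042  0.046 ]
fence2 [ 0.6837 -0.0642  0.046 ]
```

```bash
python3 - <<'E'
import cv2
im=cv2.imread('pics/top1.png');cv2.imwrite('pics/crop1.png',cv2.resize(im[95:245,200:370],None,fx=4,fy=4,interpolation=cv2.INTER_CUBIC))
E
```

```text
(no output)
```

View pics/crop1.png

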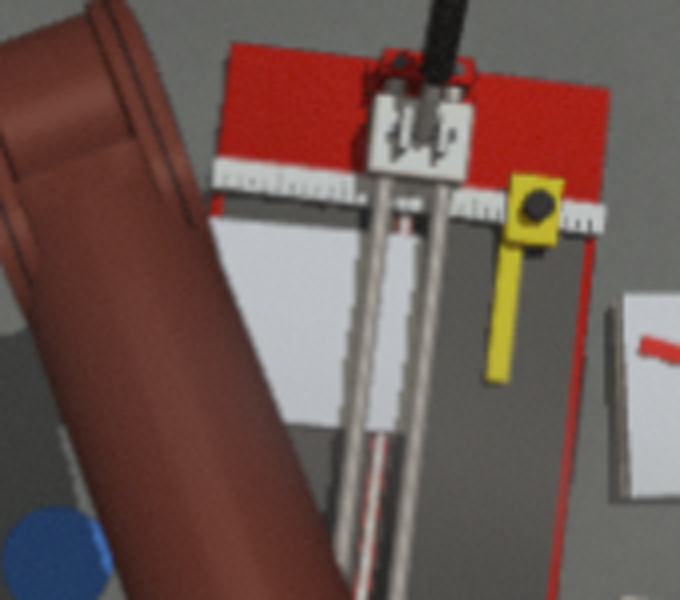

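Request:
jog_arm --slide '[[0,0,4.5],[0,0,9.0],[0,0,13.5],[0,0,17.5],[0,0,19.0]]' --turn '[[0,0,0],[0,0,0],[0,0,0],[0,0,0],[0,0,0]]'

```text
time: 4.05
tool_pos: [0.6254, 0.1152, 0.2109]
orientation: [[0.995, -0.102, -0.005], [-0.102, -0.995, -0.002], [-0.005, 0.003, -1.0]]
ft_force: [-0.5, -0.5, 1.0]
width: -0.001
```

Request:
jog_arm --slide '[[0,0,0.7],[0,0,0.7],[0,0,0.7]]' --turn '[[0,0,0],[0,0,0],[0,0,0]]'

```text
time: 4.35
tool_pos: [0.6279, 0.1178, 0.21]
orientation: [[0.995, -0.101, 0.003], [-0.101, -0.995, 0.0], [0.003, -0.001, -1.0]]
ft_force: [-0.2, -0.0, -0.3]
width: -0.003
```

```bash
python3 - <<'E'
from h import *
s=manip.get_state();print(s['time'],s['tool_pos'],s['ft_force'])
snap('scene','sc2')
im=cv2.imread('pics/sc2.png');cv2.imwrite('pics/sc2c.png',cv2.resize(im[120:290,120:340],None,fx=3,fy=3,interpolation=cv2.INTER_CUBIC))
E
```

```text
4.35 [0.62787161 0.11775557 0.20998692] [-0.1898762  -0.04270507 -0.29132696]
```

View pics/sc2c.png

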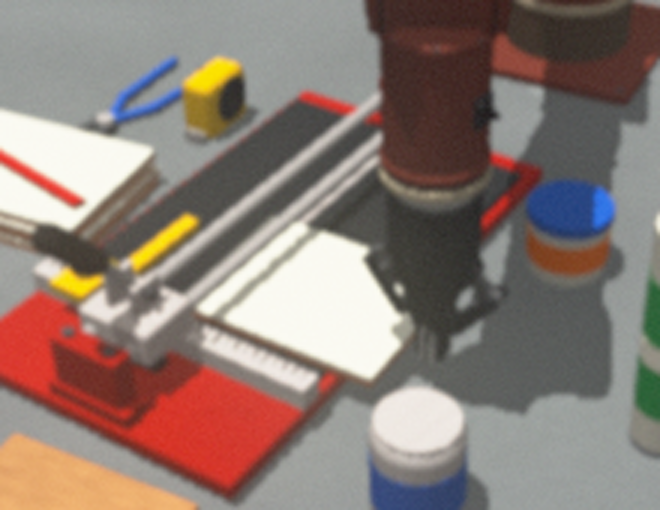

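The fingers are beside the tile's left edge and touch nothing. I'll go a little lower, then approach.

Request:
jog_arm --slide '[[0,0.3,0.4],[0,0.6,0.4],[0,0.9,0.4],[0,1.2,0.4]]' --turn '[[0,0,0],[0,0,0],[0,0,0],[0,0,0]]'

```text
time: 4.8
tool_pos: [0.6258, 0.1054, 0.2039]
orientation: [[0.995, -0.1, 0.0], [-0.1, -0.995, -0.0], [0.0, 0.0, -1.0]]
ft_force: [0.1, 0.1, 0.6]
width: -0.0
```

Request:
jog_arm --slide '[[0,0.4,0],[0,0.8,0],[0,1.2,0],[0,1.6,0]]' --turn '[[0,0,0],[0,0,0],[0,0,0],[0,0,0]]'

```text
time: 5.2
tool_pos: [0.6242, 0.0901, 0.2039]
orientation: [[0.995, -0.1, 0.0], [-0.1, -0.995, 0.001], [0.0, -0.001, -1.0]]
ft_force: [0.6, 2.4, 0.4]
width: -0.004
```

Request:
jog_arm --slide '[[0,0.3,-0.2],[0,0.7,-0.2],[0,1.1,-0.2],[0,1.5,-0.2],[0,1.9,-0.2]]' --turn '[[0,0,0],[0,0,0],[0,0,0],[0,0,0],[0,0,0]]'

```text
time: 5.7
tool_pos: [0.6224, 0.0709, 0.206]
orientation: [[0.995, -0.1, 0.0], [-0.1, -0.995, 0.0], [0.0, -0.0, -1.0]]
ft_force: [1.3, 3.8, 1.9]
width: 0.0
```

Request:
jog_arm --slide '[[0,0.4,0],[0,0.8,0],[0,1.2,0],[0,1.5,0],[0,1.5,0]]' --turn '[[0,0,0],[0,0,0],[0,0,0],[0,0,0],[0,0,0]]'

```text
time: 6.2
tool_pos: [0.6208, 0.0554, 0.2058]
orientation: [[0.995, -0.101, -0.0], [-0.101, -0.995, -0.0], [0.0, 0.0, -1.0]]
ft_force: [0.8, 1.7, 1.7]
width: -0.001
```

```bash
python3 - <<'E'
from h import *
s=manip.get_state();print(s['time'],s['tool_pos'],s['ft_force'])
snap('wrist','w3');a=snap('top','top3')
cv2.imwrite('pics/crop3.png',cv2.resize(a[95:245,200:370,::-1],None,fx=4,fy=4,interpolation=cv2.INTER_CUBIC))
E
```

```text
6.2 [0.62081255 0.05540003 0.20577151] [0.82309145 1.66164584 1.67544268]
```

View pics/w3.png

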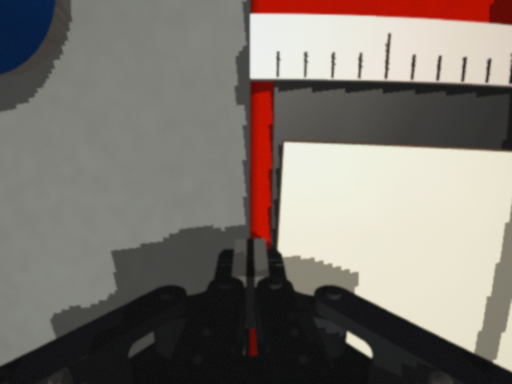

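View pics/crop3.png

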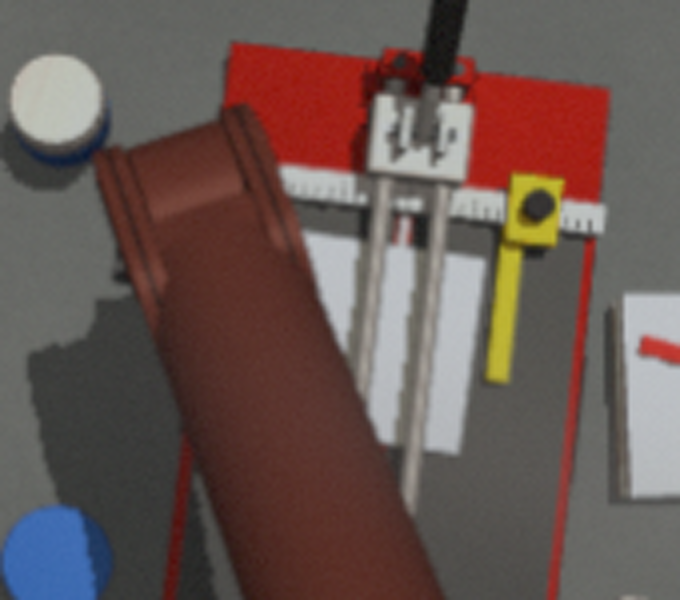

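The tile is now about 10-12 mm short of the gauge and turned slightly clockwise. I'll keep pushing gently.

Request:
jog_arm --slide '[[0,0.3,0],[0,0.6,0],[0,0.8,0],[0,0.9,0]]' --turn '[[0,0,0],[0,0,0],[0,0,0],[0,0,0]]'

```text
time: 6.7
tool_pos: [0.6198, 0.0468, 0.2056]
orientation: [[0.995, -0.1, -0.0], [-0.1, -0.995, -0.0], [-0.0, 0.0, -1.0]]
ft_force: [0.7, 2.7, 1.0]
width: 0.0
```

Request:
jog_arm --slide '[[0,0.1,0],[0,0.2,0],[0,0.3,0]]' --turn '[[0,0,0],[0,0,0],[0,0,0]]'

```text
time: 7.0
tool_pos: [0.6195, 0.045, 0.2057]
orientation: [[0.995, -0.099, -0.0], [-0.099, -0.995, 0.001], [-0.0, -0.001, -1.0]]
ft_force: [1.0, 7.6, 0.3]
width: -0.003
```

Request:
jog_arm --slide '[[0,0.1,0],[0,0.1,0]]' --turn '[[0,0,0],[0,0,0]]'

```text
time: 7.2
tool_pos: [0.6193, 0.0447, 0.2057]
orientation: [[0.995, -0.099, -0.0], [-0.099, -0.995, 0.002], [-0.0, -0.002, -1.0]]
ft_force: [0.4, 7.8, -0.2]
width: 0.002
```

Request:
jog_arm --slide '[[0,0.1,0],[0,0.1,0]]' --turn '[[0,0,0],[0,0,0]]'

```text
time: 7.4
tool_pos: [0.6191, 0.0445, 0.2057]
orientation: [[0.995, -0.098, -0.0], [-0.098, -0.995, 0.003], [-0.0, -0.003, -1.0]]
ft_force: [-0.2, 9.7, 0.2]
width: 0.003
```

```bash
python3 - <<'E'
from h import *
a=snap('top','top4')
cv2.imwrite('pics/crop4.png',cv2.resize(a[95:245,200:370,::-1],None,fx=4,fy=4,interpolation=cv2.INTER_CUBIC))
E
```

```text
(no output)
```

View pics/crop4.png

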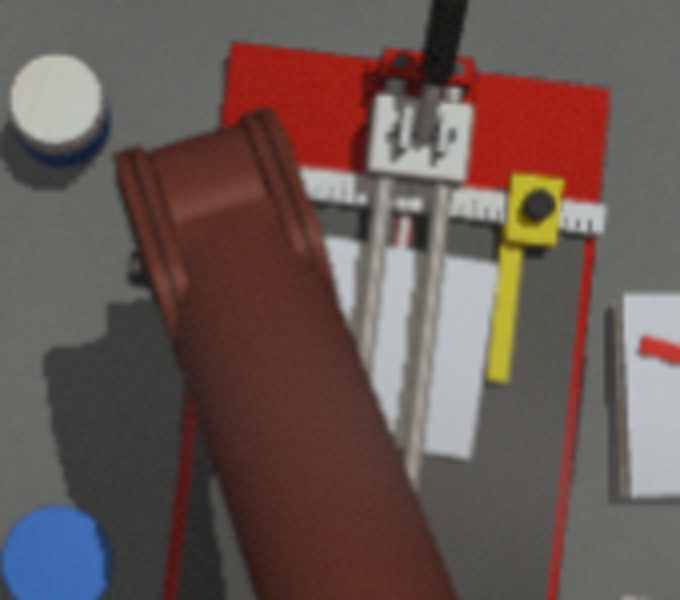

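Request:
jog_arm --slide '[[0,-1.5,0],[0,-2.5,-2.0],[-1.0,-2.5,-4.0],[-4.0,-2.5,-4.0],[-8.0,-2.0,-4.0]]' --turn '[[0,0,0],[0,0,-0.1],[0,0,-0.24],[0,0,-0.38],[0,0,-0.5]]'

```text
time: 7.95
tool_pos: [0.5419, 0.0705, 0.2461]
orientation: [[0.919, 0.394, 0.001], [0.394, -0.919, -0.0], [0.001, 0.001, -1.0]]
ft_force: [-0.3, 0.1, -0.0]
width: 0.0
```

Request:
jog_arm --slide '[[-2.0,0,0],[-4.0,0,0],[-4.0,0,0],[-4.0,0,0],[-4.0,0,0]]' --turn '[[0,0,-0.14],[0,0,-0.28],[0,0,-0.42],[0,0,-0.56],[0,0,-0.7]]'

```text
time: 8.45
tool_pos: [0.5047, 0.0541, 0.2457]
orientation: [[0.449, 0.893, -0.0], [0.893, -0.449, -0.001], [-0.001, 0.0, -1.0]]
ft_force: [0.0, -0.4, -0.7]
width: 0.002
```

Request:
jog_arm --slide '[[0,0,0],[0,0,0],[0,0,0],[0,0,0]]' --turn '[[0,0,-0.13],[0,0,-0.26],[0,0,-0.366],[0,0,-0.366]]'

```text
time: 8.85
tool_pos: [0.5048, 0.0542, 0.2455]
orientation: [[0.104, 0.995, -0.001], [0.995, -0.104, -0.001], [-0.001, -0.001, -1.0]]
ft_force: [-1.1, -0.8, 0.0]
width: 0.006
```

```bash
cat >> h.py <<'E'
Fm=np.array([.683,-.1025])
def fr(p):
    d=np.array(p)[:2]-Fm; return np.array([d@[.995,-.0998],d@[.0998,.995]])
E
python3 - <<'E'
from h import *
s=manip.get_state();print(s['time'],s['tool_pos'],s['orientation'],s['joints'],fr(s['tool_pos']))
snap('wrist','w5')
E
```

```text
8.85 [0.50484017 0.05418736 0.24552791] [[ 1.03668425e-01  9.94611680e-01 -6.81536442e-04]
 [ 9.94611527e-01 -1.03668964e-01 -8.09726275e-04]
 [-8.76017388e-04 -5.93920954e-04 -9.99999440e-01]] [ 0.47953979  0.28181663 -0.75481127  1.95519384  0.23039953  0.99176671
 -0.48689746] [-0.19290643  0.13812358]
```

View pics/w5.png

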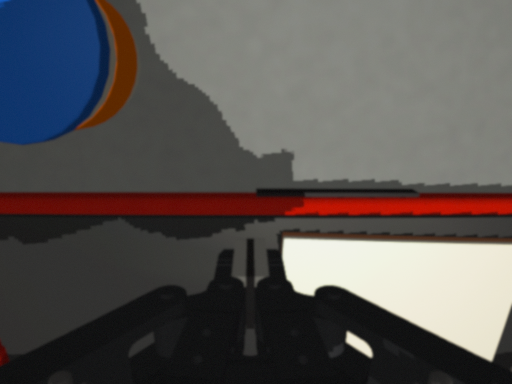

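Request:
jog_arm --slide '[[0,-2.0,0],[-3.0,-2.5,0],[-6.0,-2.5,0],[-8.2,-2.5,0],[-8.2,-2.5,1.0]]' --turn '[[0,0,0],[0,0,0],[0,0,0],[0,0,0],[0,0,0]]'

```text
time: 9.4
tool_pos: [0.4717, -0.0276, 0.2363]
orientation: [[0.113, 0.994, 0.001], [0.994, -0.113, -0.002], [-0.002, 0.002, -1.0]]
ft_force: [-0.5, -0.8, -0.3]
width: 0.001
```

Request:
jog_arm --slide '[[0,0,1.5],[0,0,2.6],[0,0,2.8],[0,0,2.8]]' --turn '[[0,0,0],[0,0,0],[0,0,0],[0,0,0]]'

```text
time: 9.8
tool_pos: [0.4713, -0.0235, 0.207]
orientation: [[0.104, 0.995, -0.002], [0.995, -0.104, 0.001], [0.001, -0.002, -1.0]]
ft_force: [0.3, 0.1, -0.1]
width: -0.003
```

```bash
python3 - <<'E'
from h import *
s=manip.get_state();print(s['time'],s['tool_pos'],fr(s['tool_pos']),s['ft_force'])
snap('wrist','w6');a=snap('scene','sc6')
cv2.imwrite('pics/sc6c.png',cv2.resize(a[120:290,120:340,::-1],None,fx=3,fy=3,interpolation=cv2.INTER_CUBIC))
E
```

```text
9.8 [ 0.47128883 -0.02349095  0.20698654] [-0.21853772  0.05748523] [ 0.27507231  0.08593132 -0.10911666]
```

View pics/w6.png

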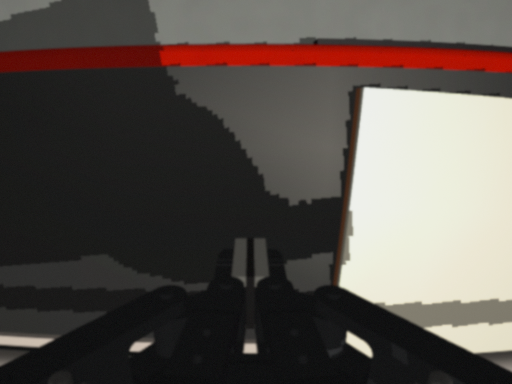

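View pics/sc6c.png

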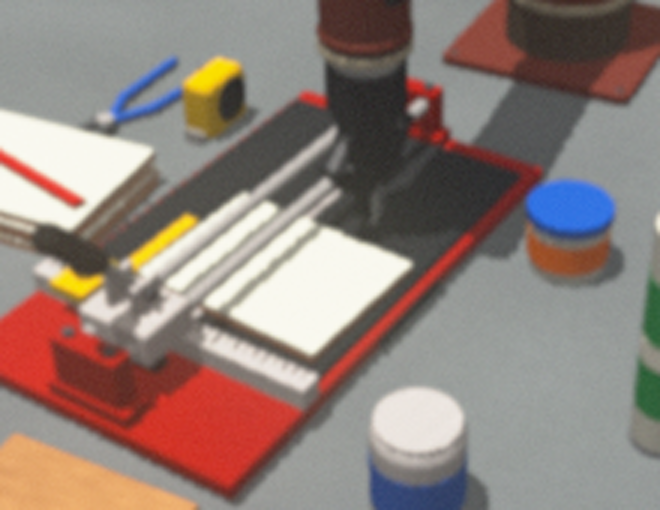

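The fingers are behind the near edge and clear of the rails, so I'll push forward.

Request:
jog_arm --slide '[[0,0.8,0.1],[0,1.6,0.1],[0,2.2,0.1],[0,2.7,0.1],[0,3.1,0.1]]' --turn '[[0,0,0],[0,0,0],[0,0,0],[0,0,0],[0,0,0]]'

```text
time: 10.4
tool_pos: [0.5028, -0.0277, 0.2068]
orientation: [[0.105, 0.994, -0.0], [0.994, -0.105, 0.0], [0.0, -0.0, -1.0]]
ft_force: [-4.4, 0.6, 8.5]
width: 0.001
```

Request:
jog_arm --slide '[[0,0.3,0],[0,0.6,0],[0,0.9,0],[0,1.2,0],[0,1.4,0]]' --turn '[[0,0,0],[0,0,0],[0,0,0],[0,0,0],[0,0,0]]'

```text
time: 10.9
tool_pos: [0.5159, -0.0287, 0.207]
orientation: [[0.105, 0.995, -0.002], [0.995, -0.105, 0.0], [-0.0, -0.002, -1.0]]
ft_force: [-6.8, 1.8, 10.7]
width: -0.003
```

Request:
jog_arm --slide '[[0,0.2,0],[0,0.4,0],[0,0.5,0]]' --turn '[[0,0,0],[0,0,0],[0,0,0]]'

```text
time: 11.2
tool_pos: [0.5208, -0.0292, 0.207]
orientation: [[0.105, 0.995, -0.002], [0.995, -0.105, 0.0], [-0.0, -0.002, -1.0]]
ft_force: [-7.5, 1.7, 10.4]
width: 0.001
```

```bash
python3 - <<'E'
from h import *
s=manip.get_state();print(s['time'],s['tool_pos'],fr(s['tool_pos']),s['ft_force'])
snap('wrist','w7');a=snap('scene','sc7')
cv2.imwrite('pics/sc7c.png',cv2.resize(a[120:290,120:340,::-1],None,fx=3,fy=3,interpolation=cv2.INTER_CUBIC))
E
```

```text
11.2 [ 0.52083279 -0.02916613  0.20696334] [-0.16867509  0.05678292] [-7.50863304  1.6948045  10.44599835]
```

View pics/w7.png

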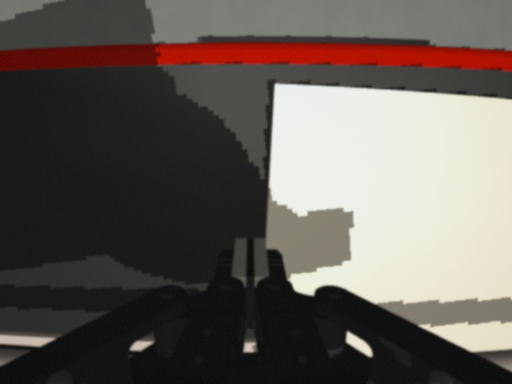

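View pics/sc7c.png

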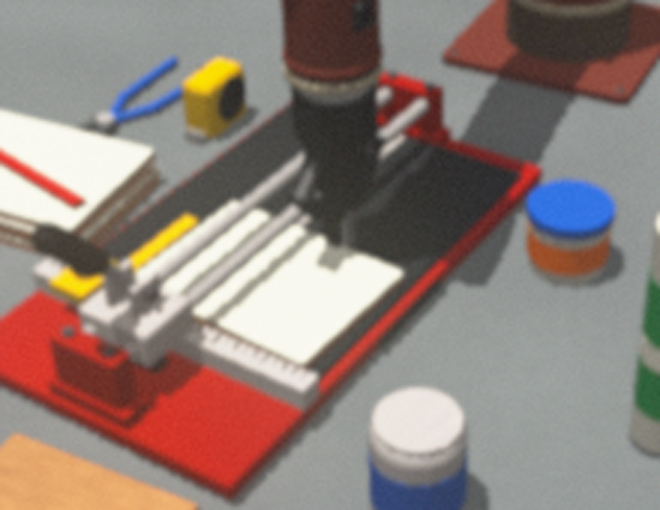

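Request:
jog_arm --slide '[[0,0.1,-0.15],[0,0.2,-0.15]]' --turn '[[0,0,0],[0,0,0]]'

```text
time: 11.5
tool_pos: [0.5229, -0.0298, 0.208]
orientation: [[0.105, 0.994, -0.001], [0.994, -0.105, 0.0], [-0.0, -0.001, -1.0]]
ft_force: [-3.2, 1.1, 0.7]
width: 0.006
```

Request:
jog_arm --slide '[[0,0.1,0],[0,0.2,0],[0,0.3,0]]' --turn '[[0,0,0],[0,0,0],[0,0,0]]'

```text
time: 11.8
tool_pos: [0.5262, -0.0303, 0.2081]
orientation: [[0.105, 0.994, -0.0], [0.994, -0.105, 0.0], [0.0, -0.0, -1.0]]
ft_force: [-2.3, 0.7, -0.8]
width: -0.003
```

Request:
jog_arm --slide '[[0,0.1,0],[0,0.2,0],[0,0.3,0]]' --turn '[[0,0,0],[0,0,0],[0,0,0]]'

```text
time: 12.1
tool_pos: [0.5292, -0.0306, 0.2082]
orientation: [[0.105, 0.994, -0.0], [0.994, -0.105, 0.0], [0.0, -0.0, -1.0]]
ft_force: [-1.7, 0.5, -1.2]
width: -0.002
```

Request:
jog_arm --slide '[[0,0.1,0],[0,0.2,0],[0,0.3,0]]' --turn '[[0,0,0],[0,0,0],[0,0,0]]'

```text
time: 12.4
tool_pos: [0.5313, -0.031, 0.2079]
orientation: [[0.105, 0.994, -0.003], [0.994, -0.105, -0.001], [-0.001, -0.003, -1.0]]
ft_force: [-9.9, -0.1, 4.4]
width: 0.001
```

Request:
jog_arm --slide '[[0,0.1,-0.05],[0,0.15,-0.05],[0,0.15,-0.05]]' --turn '[[0,0,0],[0,0,0],[0,0,0]]'

```text
time: 12.7
tool_pos: [0.5326, -0.0316, 0.208]
orientation: [[0.105, 0.994, -0.004], [0.994, -0.105, -0.001], [-0.001, -0.003, -1.0]]
ft_force: [-7.2, -1.8, -1.0]
width: 0.0
```

```bash
python3 - <<'E'
from h import *
s=manip.get_state();print(s['time'],s['tool_pos'],fr(s['tool_pos']),s['ft_force'])
for n in('top','scene'):
  a=snap(n,n+'8')
  c=a[95:245,200:370] if n=='top' else a[150:270,120:290]
  cv2.imwrite('pics/%s8c.png'%n,cv2.resize(c[:,:,::-1],None,fx=4,fy=4,interpolation=cv2.INTER_CUBIC))
E
```

```text
12.7 [ 0.53258194 -0.03159967  0.20804603] [-0.15674182  0.05553411] [-7.19012577 -1.83086025 -1.02920899]
```

View pics/top8c.png

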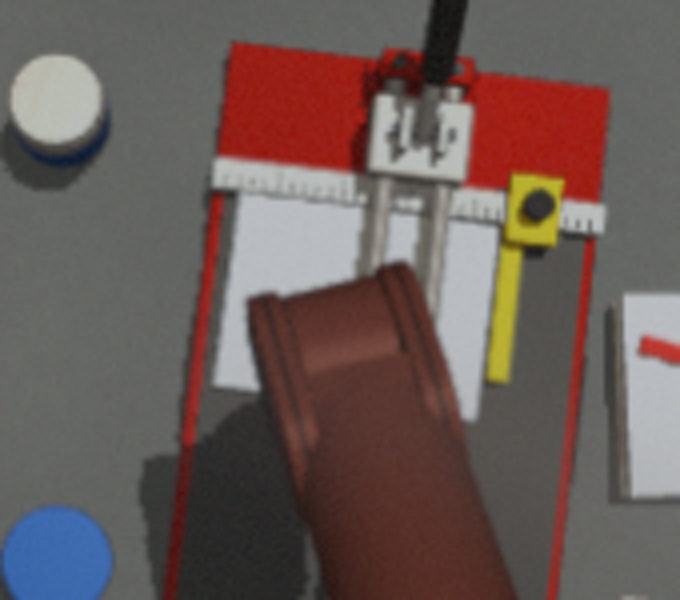

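View pics/scene8c.png

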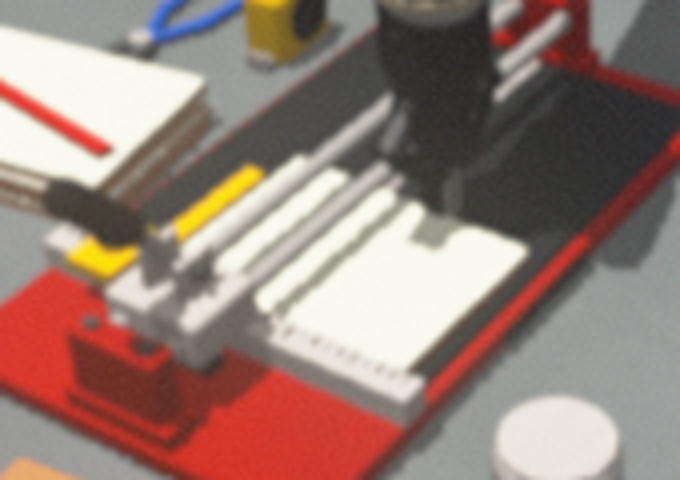

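Request:
jog_arm --slide '[[0,0.1,0],[0,0.2,0],[0,0.2,0]]' --turn '[[0,0,0],[0,0,0],[0,0,0]]'

```text
time: 13.1
tool_pos: [0.534, -0.0319, 0.2079]
orientation: [[0.106, 0.994, -0.005], [0.994, -0.106, -0.001], [-0.002, -0.005, -1.0]]
ft_force: [-12.0, -1.4, 3.4]
width: -0.0
```

Request:
jog_arm --slide '[[0,0.1,0],[0,0.1,0]]' --turn '[[0,0,0],[0,0,0]]'

```text
time: 13.3
tool_pos: [0.5345, -0.032, 0.2078]
orientation: [[0.105, 0.994, -0.007], [0.994, -0.105, -0.002], [-0.002, -0.007, -1.0]]
ft_force: [-14.6, -2.1, 6.5]
width: -0.001
```

Request:
jog_arm --slide '[[0,-1.5,0],[0,-2.0,-2.0],[1.5,-2.0,-5.0],[6.0,-1.0,-5.0],[10.0,2.0,-5.0]]' --turn '[[0,0,0],[0,0,0],[0,0,0],[0,0,0],[0,0,0]]'

```text
time: 13.8
tool_pos: [0.5673, 0.0669, 0.2607]
orientation: [[0.107, 0.994, 0.004], [0.994, -0.107, -0.001], [-0.001, 0.004, -1.0]]
ft_force: [0.4, -0.4, -0.2]
width: -0.001
```

Request:
jog_arm --slide '[[1.5,3.0,0],[2.2,6.0,0],[2.2,6.5,0],[2.2,6.5,0]]' --turn '[[0,0,0],[0,0,0],[0,0,0],[0,0,0]]'

```text
time: 14.2
tool_pos: [0.6348, 0.0811, 0.2586]
orientation: [[0.105, 0.994, 0.001], [0.994, -0.105, 0.001], [0.001, 0.001, -1.0]]
ft_force: [-0.7, 0.1, -0.5]
width: 0.001
```

```bash
python3 - <<'E'
from h import *
s=manip.get_state();print(s['time'],s['tool_pos'],fr(s['tool_pos']),s['ft_force'])
snap('wrist','w9')
a=snap('top','top9')
cv2.imwrite('pics/top9c.png',cv2.resize(a[95:245,200:370,::-1],None,fx=4,fy=4,interpolation=cv2.INTER_CUBIC))
E
```

```text
14.2 [0.63478972 0.0810712  0.25856934] [-0.06628963  0.17784196] [-0.66377499  0.09542031 -0.50779993]
```

View pics/top9c.png

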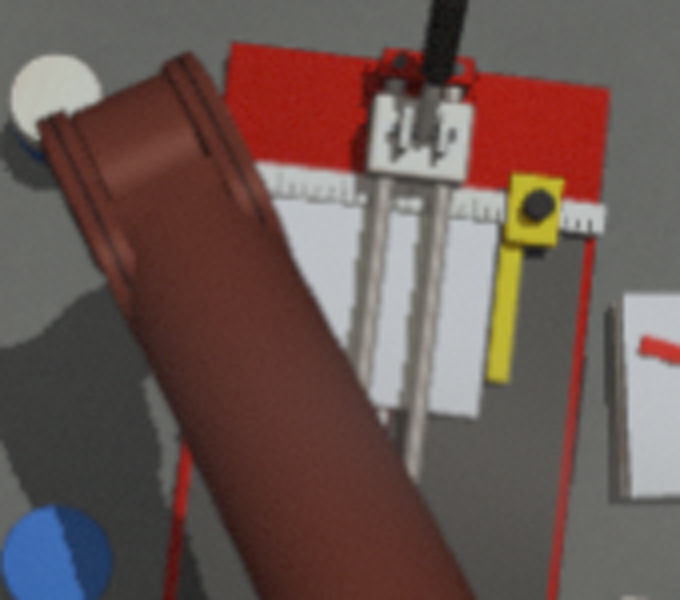

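View pics/w9.png

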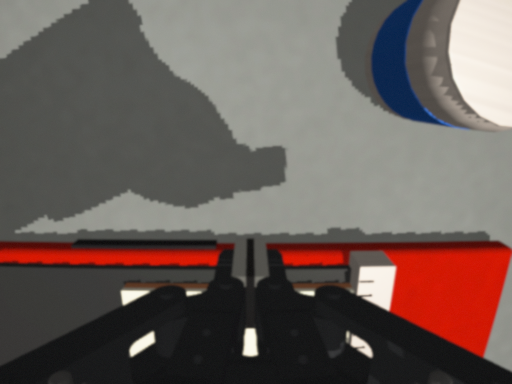

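Request:
jog_arm --slide '[[0,0,2.5],[0,0,4.5],[0,0,5.0],[0,0,5.0]]' --turn '[[0,0,0],[0,0,0],[0,0,0],[0,0,0]]'

```text
time: 14.7
tool_pos: [0.6333, 0.0808, 0.2085]
orientation: [[0.105, 0.994, -0.001], [0.994, -0.105, -0.0], [-0.0, -0.001, -1.0]]
ft_force: [0.5, 0.3, 0.2]
width: -0.002
```

Request:
jog_arm --slide '[[-0.5,0,0],[-1.0,0,0],[-1.5,0,0],[-2.0,0,0],[-2.4,0,0]]' --turn '[[0,0,0],[0,0,0],[0,0,0],[0,0,0],[0,0,0]]'

```text
time: 15.2
tool_pos: [0.6315, 0.0564, 0.209]
orientation: [[0.105, 0.994, 0.0], [0.994, -0.105, -0.0], [-0.0, 0.0, -1.0]]
ft_force: [0.2, 0.2, -0.4]
width: 0.0
```

Request:
jog_arm --slide '[[-0.3,0,0],[-0.6,0,0],[-0.9,0,0],[-1.1,0,0],[-1.2,0,0]]' --turn '[[0,0,0],[0,0,0],[0,0,0],[0,0,0],[0,0,0]]'

```text
time: 15.7
tool_pos: [0.6302, 0.0452, 0.2087]
orientation: [[0.105, 0.994, -0.0], [0.994, -0.105, 0.0], [0.0, -0.0, -1.0]]
ft_force: [0.4, 3.4, 0.4]
width: -0.001
```

Request:
jog_arm --slide '[[-0.1,0,0],[-0.2,0,0],[-0.3,0,0]]' --turn '[[0,0,0],[0,0,0],[0,0,0]]'

```text
time: 16.0
tool_pos: [0.6298, 0.0428, 0.2087]
orientation: [[0.104, 0.995, 0.0], [0.995, -0.104, 0.001], [0.001, -0.0, -1.0]]
ft_force: [0.6, 2.6, -0.7]
width: -0.001
```

Request:
jog_arm --slide '[[-0.1,0,0],[-0.2,0,0],[-0.2,0,0]]' --turn '[[0,0,0],[0,0,0],[0,0,0]]'

```text
time: 16.3
tool_pos: [0.6295, 0.0413, 0.2088]
orientation: [[0.104, 0.995, -0.0], [0.995, -0.104, 0.001], [0.001, -0.0, -1.0]]
ft_force: [-0.2, 5.2, -1.1]
width: 0.001
```

Request:
jog_arm --slide '[[-0.1,0,0],[-0.2,0,0],[-0.2,0,0]]' --turn '[[0,0,0],[0,0,0],[0,0,0]]'

```text
time: 16.6
tool_pos: [0.6293, 0.0408, 0.2088]
orientation: [[0.103, 0.995, 0.0], [0.995, -0.103, 0.004], [0.004, 0.0, -1.0]]
ft_force: [0.9, 9.6, -3.7]
width: 0.005
```

Contact with the gauge again; pressing up to about 15 N.

Request:
jog_arm --slide '[[-0.1,0,0],[-0.15,0,0],[-0.15,0,0]]' --turn '[[0,0,0],[0,0,0],[0,0,0]]'

```text
time: 16.9
tool_pos: [0.6292, 0.0404, 0.209]
orientation: [[0.102, 0.995, 0.001], [0.995, -0.102, 0.005], [0.005, 0.0, -1.0]]
ft_force: [1.2, 12.9, -3.7]
width: -0.002
```

```bash
python3 - <<'E'
from h import *
s=manip.get_state();print(s['time'],s['tool_pos'],fr(s['tool_pos']),s['ft_force'])
for n in('top','scene'):
  a=snap(n,n+'10')
  c=a[120:245,240:370] if n=='top' else a[150:270,120:290]
  cv2.imwrite('pics/%s10c.png'%n,cv2.resize(c[:,:,::-1],None,fx=4,fy=4,interpolation=cv2.INTER_CUBIC))
snap('wrist','w10')
E
```

```text
16.9 [0.62916452 0.04040844 0.20896381] [-0.06782857  0.13682111] [ 1.18627899 12.88176726 -3.70031654]
```

View pics/top10c.png

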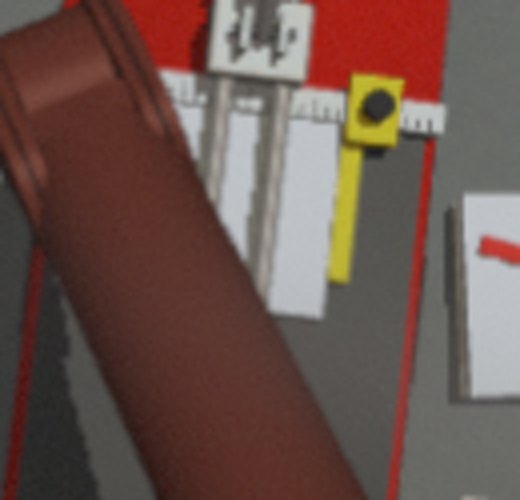

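View pics/w10.png

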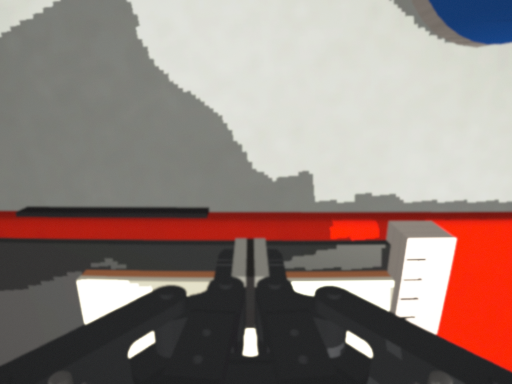

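Request:
jog_arm --slide '[[1.5,0,0],[2.0,0,-2.5],[2.0,-4.0,-5.0],[0,-8.5,-5.0],[-3.0,-12.0,-5.0]]' --turn '[[0,0,0],[0,0,0],[0,0,0],[0,0,0],[0,0,0]]'

```text
time: 17.55
tool_pos: [0.5051, 0.0211, 0.2592]
orientation: [[0.102, 0.995, 0.001], [0.995, -0.102, -0.001], [-0.001, 0.001, -1.0]]
ft_force: [0.6, -1.2, 0.6]
width: 0.002
```

Request:
jog_arm --slide '[[-3.0,-1.0,0],[-5.0,-2.0,0],[-5.0,-2.0,0]]' --turn '[[0,0,0],[0,0,0],[0,0,0]]'

```text
time: 17.85
tool_pos: [0.4803, -0.0311, 0.2588]
orientation: [[0.109, 0.994, -0.001], [0.994, -0.109, -0.003], [-0.003, -0.001, -1.0]]
ft_force: [-0.4, 0.1, -0.9]
width: -0.001
```

```bash
python3 - <<'E'
from h import *
s=manip.get_state();print(s['time'],s['tool_pos'],fr(s['tool_pos']),s['orientation'])
a=snap('top','top11')
cv2.imwrite('pics/top11c.png',cv2.resize(a[120:245,240:370,::-1],None,fx=4,fy=4,interpolation=cv2.INTER_CUBIC))
snap('wrist','w11')
E
```

```text
17.85 [ 0.48034532 -0.03114153  0.25878718] [-0.20876298  0.05077674] [[ 1.09451307e-01  9.93991616e-01 -1.03855331e-03]
 [ 9.93987181e-01 -1.09454006e-01 -3.05042936e-03]
 [-3.14577503e-03 -6.98435194e-04 -9.99994808e-01]]
```

View pics/top11c.png

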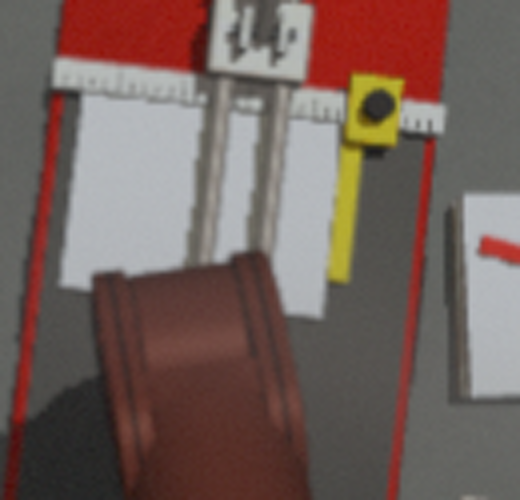

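View pics/w11.png

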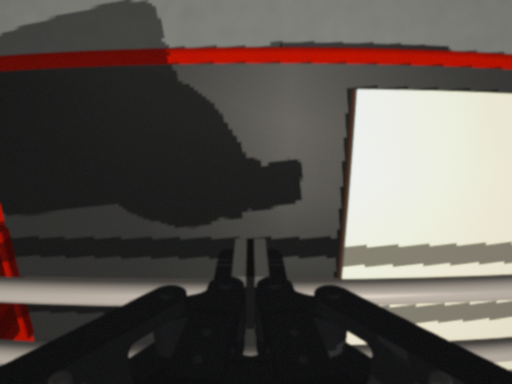

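Request:
jog_arm --slide '[[0.5,0,2.5],[0.5,0,4.5],[0.5,0,5.0],[0.5,1.0,5.0],[0.5,2.0,5.0]]' --turn '[[0,0,0],[0,0,0],[0,0,0],[0,0,0],[0,0,0]]'

```text
time: 18.45
tool_pos: [0.5035, -0.0248, 0.2096]
orientation: [[0.104, 0.995, 0.001], [0.995, -0.104, 0.0], [0.0, 0.001, -1.0]]
ft_force: [-0.2, -0.6, 0.5]
width: 0.002
```

Request:
jog_arm --slide '[[0,0.8,0],[0,1.5,0],[0,2.0,0],[0,2.4,0],[0,2.6,0]]' --turn '[[0,0,0],[0,0,0],[0,0,0],[0,0,0],[0,0,0]]'

```text
time: 18.95
tool_pos: [0.5283, -0.0279, 0.2088]
orientation: [[0.105, 0.994, 0.0], [0.994, -0.105, 0.0], [0.0, 0.0, -1.0]]
ft_force: [0.7, 0.2, 0.3]
width: -0.002
```

Request:
jog_arm --slide '[[0,0.2,0],[0,0.4,0],[0,0.5,0]]' --turn '[[0,0,0],[0,0,0],[0,0,0]]'

```text
time: 19.25
tool_pos: [0.533, -0.0284, 0.2087]
orientation: [[0.105, 0.994, -0.0], [0.994, -0.105, -0.0], [-0.0, -0.0, -1.0]]
ft_force: [-1.3, 0.9, 0.4]
width: -0.001
```

Request:
jog_arm --slide '[[0,0.1,0],[0,0.2,0],[0,0.2,0]]' --turn '[[0,0,0],[0,0,0],[0,0,0]]'

```text
time: 19.55
tool_pos: [0.534, -0.0284, 0.2083]
orientation: [[0.105, 0.995, -0.003], [0.995, -0.105, -0.0], [-0.0, -0.003, -1.0]]
ft_force: [-6.3, 0.9, 3.4]
width: 0.001
```

Request:
jog_arm --slide '[[0,0.1,0],[0,0.2,0],[0,0.2,0]]' --turn '[[0,0,0],[0,0,0],[0,0,0]]'

```text
time: 19.85
tool_pos: [0.5348, -0.0285, 0.2078]
orientation: [[0.105, 0.995, -0.007], [0.995, -0.105, -0.0], [-0.001, -0.006, -1.0]]
ft_force: [-13.5, 1.4, 5.5]
width: -0.001
```

Request:
jog_arm --slide '[[0,0.1,0],[0,0.1,0]]' --turn '[[0,0,0],[0,0,0]]'

```text
time: 20.05
tool_pos: [0.5352, -0.0285, 0.2075]
orientation: [[0.104, 0.994, -0.008], [0.995, -0.104, -0.0], [-0.001, -0.008, -1.0]]
ft_force: [-16.3, 0.7, 8.4]
width: 0.001
```

Request:
jog_arm --slide '[[0,-1.5,0],[0,-2.0,-2.0],[1.5,-2.0,-5.0],[6.0,-1.0,-5.0],[10.0,2.0,-5.0]]' --turn '[[0,0,0],[0,0,0],[0,0,0],[0,0,0],[0,0,0]]'

```text
time: 20.55
tool_pos: [0.568, 0.0693, 0.2602]
orientation: [[0.107, 0.994, 0.002], [0.994, -0.107, -0.002], [-0.001, 0.002, -1.0]]
ft_force: [0.6, -0.6, 0.7]
width: 0.002
```

Request:
jog_arm --slide '[[1.5,3.0,0],[1.8,6.0,0],[1.8,6.5,0],[1.8,6.5,0]]' --turn '[[0,0,0],[0,0,0],[0,0,0],[0,0,0]]'

```text
time: 20.95
tool_pos: [0.6352, 0.0794, 0.2582]
orientation: [[0.105, 0.994, -0.0], [0.994, -0.105, 0.001], [0.001, -0.001, -1.0]]
ft_force: [-0.4, -0.4, 0.6]
width: -0.002
```

Request:
jog_arm --slide '[[0,0,2.5],[0,0,4.5],[0,0,5.0],[0,0,5.0]]' --turn '[[0,0,0],[0,0,0],[0,0,0],[0,0,0]]'

```text
time: 21.35
tool_pos: [0.6339, 0.0793, 0.2084]
orientation: [[0.105, 0.994, -0.002], [0.994, -0.105, -0.0], [-0.0, -0.001, -1.0]]
ft_force: [-1.0, -1.1, 0.7]
width: -0.0
```

Final side push: 0.079 to about 0.041.

Request:
jog_arm --slide '[[-0.8,0,-0.05],[-1.6,0,-0.05],[-2.4,0,-0.05],[-3.0,0,-0.05],[-3.4,0,-0.05]]' --turn '[[0,0,0],[0,0,0],[0,0,0],[0,0,0],[0,0,0]]'

```text
time: 21.85
tool_pos: [0.6312, 0.0445, 0.2094]
orientation: [[0.106, 0.994, 0.0], [0.994, -0.106, -0.0], [-0.0, 0.0, -1.0]]
ft_force: [1.1, 0.8, -0.1]
width: 0.004
```

Request:
jog_arm --slide '[[-0.2,0,0],[-0.4,0,0],[-0.4,0,0]]' --turn '[[0,0,0],[0,0,0],[0,0,0]]'

```text
time: 22.15
tool_pos: [0.6308, 0.0418, 0.2092]
orientation: [[0.105, 0.995, -0.0], [0.995, -0.105, 0.0], [0.0, -0.0, -1.0]]
ft_force: [0.2, -0.3, -0.6]
width: -0.0
```

Request:
jog_arm --slide '[[-0.1,0,0],[-0.2,0,0],[-0.2,0,0]]' --turn '[[0,0,0],[0,0,0],[0,0,0]]'

```text
time: 22.45
tool_pos: [0.6305, 0.0411, 0.2093]
orientation: [[0.103, 0.995, 0.0], [0.995, -0.103, 0.002], [0.002, 0.0, -1.0]]
ft_force: [0.8, 4.5, -0.7]
width: -0.004
```

Request:
jog_arm --slide '[[-0.1,0,0],[-0.2,0,0],[-0.2,0,0]]' --turn '[[0,0,0],[0,0,0],[0,0,0]]'

```text
time: 22.75
tool_pos: [0.6304, 0.0405, 0.2094]
orientation: [[0.102, 0.995, 0.001], [0.995, -0.102, 0.004], [0.004, 0.001, -1.0]]
ft_force: [2.1, 10.1, -2.2]
width: -0.003
```

Request:
jog_arm --slide '[[-0.1,0,0],[-0.1,0,0]]' --turn '[[0,0,0],[0,0,0]]'

```text
time: 22.95
tool_pos: [0.6303, 0.0403, 0.2095]
orientation: [[0.102, 0.995, 0.001], [0.995, -0.102, 0.005], [0.005, 0.001, -1.0]]
ft_force: [1.9, 10.9, -3.1]
width: 0.001
```

Request:
jog_arm --slide '[[1.5,0,0],[3.0,0,-1.0],[3.0,0,-6.0],[3.0,0,-11.0],[3.0,0,-16.0]]' --turn '[[0,0,0],[0,0,0],[0,0,0],[0,0,0],[0,0,0]]'

```text
time: 23.45
tool_pos: [0.633, 0.0676, 0.3719]
orientation: [[0.104, 0.995, -0.0], [0.995, -0.104, -0.0], [-0.0, 0.0, -1.0]]
ft_force: [1.2, -0.5, -0.3]
width: 0.001
```

Request:
jog_arm --slide '[[0,-4.0,0],[0,-8.0,0],[1.0,-12.0,0],[2.0,-16.0,0],[4.0,-18.0,0]]' --turn '[[0,0,0],[0,0,0],[0,0,0],[0,0,0],[0,0,0]]'

```text
time: 23.95
tool_pos: [0.4559, 0.126, 0.3697]
orientation: [[0.105, 0.994, 0.0], [0.994, -0.105, -0.003], [-0.003, 0.0, -1.0]]
ft_force: [0.6, 1.0, 0.0]
width: -0.001
```

```bash
python3 - <<'E'
from h import *
s=manip.get_state();print(s['time'],s['tool_pos'],s['ft_force'])
for n in('top','scene'):
  a=snap(n,n+'12')
  for l in ['tile_center','fence_mid','gauge_face','carriage_block']:
        print(n,l,[(d['conf'],np.round(d['position'],4)) for d in manip.tip_of(n,l)][:1])
  c=a[120:245,240:370] if n=='top' else a[150:270,120:290]
  cv2.imwrite('pics/%s12c.png'%n,cv2.resize(c[:,:,::-1],None,fx=4,fy=4,interpolation=cv2.INTER_CUBIC))
snap('wrist','w12')
E
```

```text
23.95 [0.45587621 0.12595614 0.36972055] [0.56798162 1.00377451 0.03575764]
top tile_center [(0.63, array([ 0.6111, -0.0677,  0.0333]))]
top fence_mid [(0.96, array([ 0.688 , -0.0991,  0.0285]))]
top gauge_face [(0.86, array([ 0.6153, -0.1717,  0.0288]))]
top carriage_block [(0.74, array([ 0.73  , -0.111 ,  0.0781]))]
scene tile_center [(0.94, array([ 0.6166, -0.0691,  0.0339]))]
scene fence_mid [(0.71, array([ 0.6847, -0.102 ,  0.0292]))]
scene gauge_face [(0.66, array([ 0.6173, -0.1686,  0.0313]))]
scene carriage_block [(0.63, array([ 0.7326, -0.1037,  0.0763]))]
```

View pics/top12c.png

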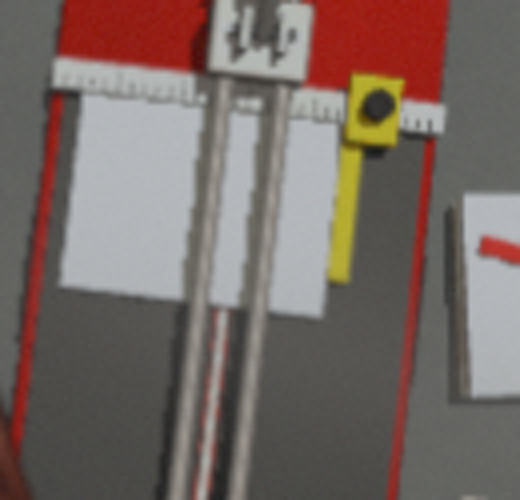

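View pics/scene12c.png

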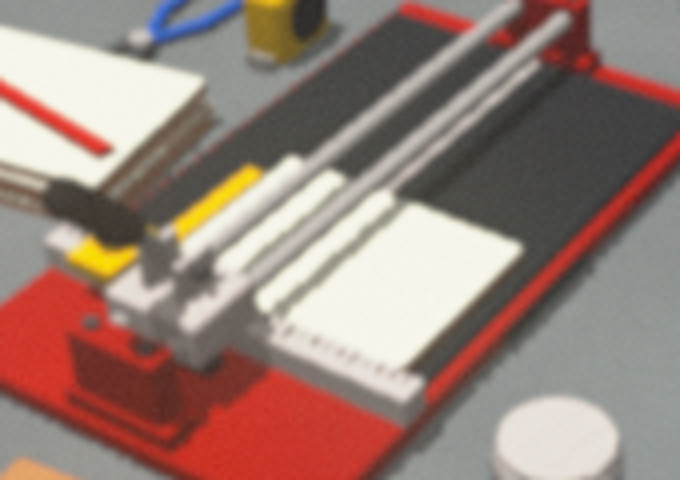

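View pics/w12.png

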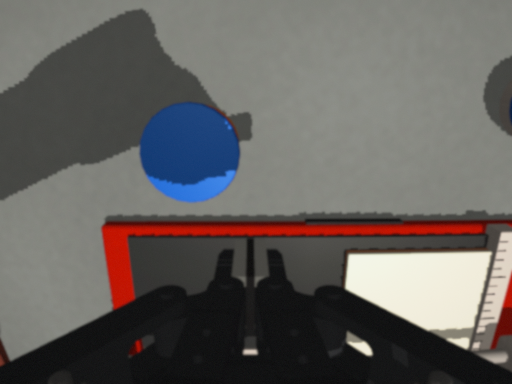

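It looks flush. There's plenty of time left, so I'll take a close-up with the wrist camera from above to check squareness.

Request:
jog_arm --slide '[[0,0,-4.0],[-3.5,2.0,-6.0],[-7.0,4.5,-6.0],[-10.5,7.0,-6.0],[-14.0,9.5,-6.0]]' --turn '[[0,0,0],[0,0,0],[0,0,0],[0,0,0],[0,0,0]]'

```text
time: 25.0
tool_pos: [0.5392, -0.0259, 0.4293]
orientation: [[0.105, 0.994, 0.0], [0.994, -0.105, -0.0], [-0.0, 0.0, -1.0]]
ft_force: [0.9, 0.2, -0.5]
width: 0.0
```

Request:
jog_arm --slide '[[-3.0,3.0,0],[-5.0,6.0,0],[-6.0,6.5,0],[-6.0,6.5,0],[-6.0,6.5,0]]' --turn '[[0,0,0],[0,0,0],[0,0,0],[0,0,0],[0,0,0]]'

```text
time: 25.5
tool_pos: [0.5964, -0.0895, 0.429]
orientation: [[0.104, 0.995, -0.001], [0.995, -0.104, 0.001], [0.001, -0.001, -1.0]]
ft_force: [-0.4, 0.4, 0.4]
width: -0.002
```

```bash
python3 - <<'E'
from h import *
s=manip.get_state();print(s['time'],s['tool_pos'])
a=snap('wrist','w13'); print(manip.camera_info('wrist')['world_from_camera'].tolist())
E
```

```text
25.5 [ 0.5964308  -0.08951124  0.42900737]
[[0.9946379431012806, -0.09912464148758374, -0.029490127046324425, 0.6040869329228056], [-0.10341716911390787, -0.9547133466761419, -0.27897547349346496, -0.018499567263478085], [-0.000501274092432354, 0.2805293765871867, -0.9598453092013762, 0.3979820000456637], [0.0, 0.0, 0.0, 1.0]]
```

View pics/w13.png

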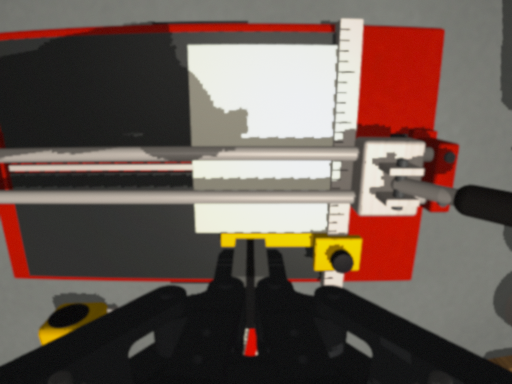

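```bash
python3 - <<'E'
import cv2
im=cv2.imread('pics/w13.png')
cv2.imwrite('pics/w13a.png',cv2.resize(im[15:140,300:380],None,fx=4.7,fy=4.7,interpolation=cv2.INTER_CUBIC))
cv2.imwrite('pics/w13b.png',cv2.resize(im[195:270,185:370],None,fx=4.2,fy=4.2,interpolation=cv2.INTER_CUBIC))
E
```

```text
(no output)
```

View pics/w13a.png

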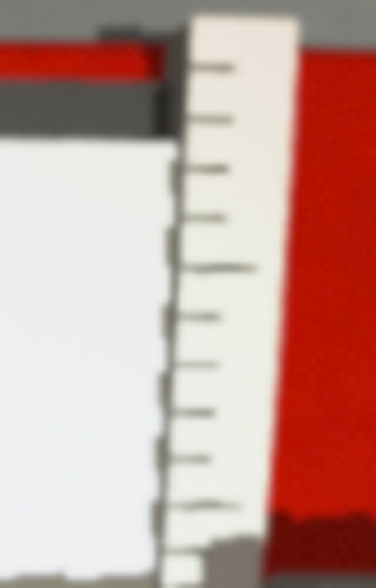

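View pics/w13b.png

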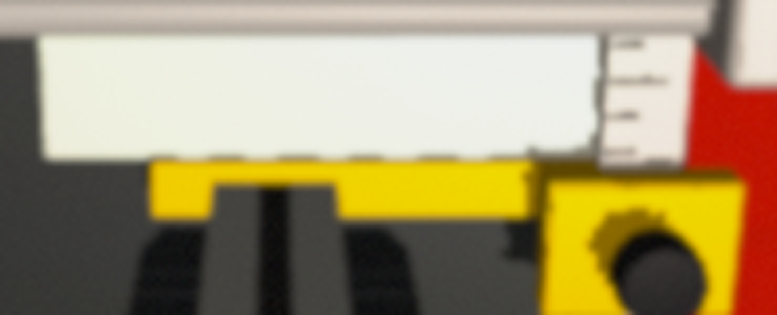

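```bash
python3 - <<'E'
from h import *
from scipy.ndimage import gaussian_filter1d
np.set_printoptions(precision=4,suppress=True)
g=cv2.cvtColor(cv2.imread('pics/w13.png'),cv2.COLOR_BGR2GRAY).astype(float)
def sub(line,lo,hi,sgn):
    d=np.gradient(gaussian_filter1d(line,1))*sgn; k=lo+np.argmax(d[lo:hi]); 
    a,b,c=d[k-1:k+2]; return k+0.5*(a-c)/(a-2*b+c)
# back edge of tile: columns ~188-195
def fit(pts,z):
    w=np.array([px2w('wrist',u,v,z)[:2] for u,v in pts]); m=w.mean(0)
    for _ in range(4):
        m=w.mean(0); d=np.linalg.svd(w-m)[2][0]; r=(w-m)@[-d[1],d[0]]; k=abs(r)<2*max(r.std(),3e-4); w=w[k]
    return m,d,r.std(),len(w)
rows=list(range(48,145))+list(range(165,190))+list(range(208,230))
back=[(sub(g[v],180,200,1),v) for v in rows]
left=[(u,sub(g[:,u],38,52,1)) for u in range(195,325)]
right=[(u,sub(g[:,u],226,242,-1)) for u in range(225,305)]
# fence
im=cv2.imread('pics/w13.png').astype(float)
for n,p,z in [('back',back,.04),('left',left,.04)]:
    m,d,r,k=fit(p,z); d=d*np.sign(d[0] if n!='back' else d[1]); a=np.arctan2(d[1],d[0]); print(n,m,fr(m),'yaw',a if n!='back' else a-np.pi/2,r,k)
b=im[:,:,0]
rg=[(u,sub(b[:,u],226,242,-1)) for u in range(225,305)]
m,d,r,k=fit(rg,.04);d*=np.sign(d[0]);print('tile/gauge boundary',m,fr(m),np.arctan2(d[1],d[0]),r,k)
red=im[:,:,2]-im[:,:,1]
# gauge bottom side (yellow end) and base left side, fence far edge with red
gb=im[:,:,2]
gg=[(u,sub(gb[:,u],240,254,-1)) for u in range(225,305)]
m,d,r,k=fit(gg,.042);d*=np.sign(d[0]);print('gauge right side',m,fr(m),np.arctan2(d[1],d[0]),r,k)
fe=[(sub(red[v],355,372,1),v) for v in range(26,128)]
m,d,r,k=fit(fe,.046);d*=np.sign(d[1]);print('fence far edge',m,fr(m),np.arctan2(d[1],d[0])-np.pi/2,r,k)
E
```

```text
back [ 0.5381 -0.0456] [-0.1499  0.0422] yaw -0.10423828296279347 0.00012847132285401317 140
left [0.6188 0.032 ] [-0.0773  0.1274] yaw -0.10362287111925293 4.6847062308859705e-05 130
tile/gauge boundary [ 0.6051 -0.1685] [-0.0709 -0.0734] -0.10374909621538421 0.00034204008779414115 80
gauge right side [ 0.5999 -0.2127] [-0.0717 -0.1179] 1.4517847625432314 0.027346136413371153 80
fence far edge [ 0.7158 -0.0094] [0.0234 0.0959] -0.1016109364409965 0.00012771583025244186 102
```

The close-up shows all the edges agreeing. The hand is about 0.25 m up and touches nothing, so I'm handing in.

```bash
python3 -c "
from h import *
print(manip.close_job())"
```

```text
the job is handed in; nothing more can be done
None
```

I slid the tile along the bed with the shut fingertips, alternating pushes on its left edge and its near edge. It now sits against both the yellow gauge and the fence. I handed in at about 25.6 s, with the fingertips roughly 0.25 m up and touching nothing; no verdict is reported.

**Contact:** On the last passes the tile met both stops at the same positions as before. The firmest pushes were about 16 N at the fence and 13 N at the gauge, well under the 45 N that would slip the gauge.

**Squareness:** In the wrist close-up the tile's yaw is −0.104 rad and the fence's is −0.102 rad. They differ by about 0.002 rad against the 0.015 allowed.

**Gaps:** The tile is flush with the gauge by eye. The fence gap measures about 1.3 mm, inside the 2.5 mm limit, but the calibration is only good to about 2 mm.

**Checks that failed or disagreed:**
- During the first forward push the fingertips pressed on the bed with about 10 N; I raised them 1.5 mm and it stopped.
- My line fit to the gauge's outer side failed because the fingers covered it, so I judged that the gauge had not moved from its tile-side line and the network's estimates before and after.
- I did not measure the other things on the counter at the end; those in view in the last pictures looked unmoved. The carriage estimates before and after agreed within the network's error.

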